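# Close the vacuum cleaner's sprung filter housing and hold it shut

## Task

The filter housing of the cordless vacuum cleaner is open on the pantry bench: pick up the loose cover half by its grip rib, set it on the two dowels of the lower half (small hole on small dowel, large hole on large dowel) and press it down against the sprung filter until the two halves meet flush. Finish while still holding the rib and pressing the cover shut, as someone is about to drive the screws: do not let go, or the spring lifts the cover again. The plastic is thin, so handle it gently: grip with no more than 60 N, press with no more than 50 N, and do not disturb the other things on the bench.

Things in the scene. Friction and masses are not known exactly. Their poses are not given: they have to be found in the camera images.
- cover: Loose cover half, light grey plastic, 0.15-0.31 kg: plate 120 (x) x 84 (y) x 18 mm with two through holes on its long axis; on top in the middle a grip rib 52 (x) x 24 (y) mm, 31 high (top 49 above the underside). A 30 mm wide tongue sticks out 13 mm at -x, the small hole's end. Starts flat on the bench, underside down. Origin: centre of the underside; x from small to large hole, z up.
- small_hole (a point): Centre, at the cover's underside, of its small hole (12.2 mm diameter, slightly chamfered), 46 mm from the cover's origin towards -x.
- large_hole (a point): Centre, at the cover's underside, of its large hole (16.2 mm diameter, slightly chamfered), 46 mm from the cover's origin towards +x.
- grip (a point): Point on the cover's grip rib where the finger pads go, in the rib's centre 40 mm above the cover's underside (22 mm above the plate, 9 mm below the rib's top); the fingers close across the rib, along the cover's y (24 mm wide).
- housing: Lower half, light grey plastic 120 x 84 mm, open on top, in a wooden cradle 160 (x) x 116 mm fixed to the bench. Black hose stub at -x, the small dowel's end. Origin: centre of the cradle's underside on the bench; x from small to large dowel, z up. Its flat rim (parting face) lies 60 mm up, with two steel dowels standing on it, 17 mm high: straight for 10 mm, then tapering.
- housing_face (a point): Centre of the lower half's parting face, 60 mm above the bench, axes as the housing. When closed, the cover's origin lies here and both x axes point the same way.
- small_dowel (a point): Foot centre of the small dowel on the parting face, 10 mm diameter, top 17 mm higher (4 mm diameter at its tip).
- large_dowel (a point): Foot centre of the large dowel on the parting face, 14 mm diameter, top 17 mm higher (8 mm diameter at its tip).
- filter (a joint): White round filter cartridge (58 mm diameter) in the middle of the lower half, on a vertical spring. 0 = up, its top 8 mm above the parting face; grows as it is pushed down; about 0.008 m when the cover meets the parting face. The spring pushes back with 7 N at 0 and 12.6 N at 0.008 m, more than the cover's weight.
- screwdriver: Bystander: screwdriver, black handle, lying on the bench; leave it alone. Origin on its axis.
- jar: Bystander: glass jar with label, 68 mm diameter, 110 mm high; leave it alone. Origin: centre of its underside.
- old_filter: Bystander: used paper filter ring, 60 mm diameter, 24 mm high; leave it alone. Origin: centre of its underside.
Mind the look-alikes: they are no part of the job. Leave any black, green or orange look-alike of the cover alone.

How it is judged:
By the outcome, as a careful person would: the job done as asked, in the order asked, and still so for the second after the job is handed in, while the arm keeps its last pose, push and grip.
It also fails if it takes over 45 s, if anything falls off the work surface, if the arm or the gripper's body presses on something with over 40 N, if the wrist force passes 120 N, or if a joint passes its speed limit or range.

## Robot

A 7-joint arm with a two-finger parallel gripper is mounted at the origin on the work surface. World frame = base frame: x ahead of the robot, y to its left, z up, the work surface at z = 0. Lengths are in m, angles in rad, forces in N, time in s.
With the tool pointing down it reaches from about 0.4 to 0.85 m from the base axis. Payload 4.4 kg.
Tool frame: the origin (TCP) lies at the very end of the fingers, on their centre line; the grasp point (between the pads) lies 19 mm behind it (bot.pinch_z is the distance from the TCP to the grasp point, in m); y points along the fingers, z is the direction in which the jaws open and shut, and the axes are right-handed (so a half turn about y gives the same grasp; the last joint's range is limited). The gripper opens to 94 mm and grips with 3 to 60 N. Pads are 16 mm wide; open, the fingers measure 119 mm over their backs; the gripper's body (75 mm by 177 mm) begins 78 mm behind the grasp point.
Start: joints at [1.216, 0.628, 0.038, 1.517, -0.027, 0.996, -0.02], TCP at [0.185, -0.623, 0.205] pointing down, gripper open.
Joint ranges: [-3.06, 3.06], [-0.37, 2.12], [-1.25, 1.32], [0.18, 2.47], [-1.1, 4.24], [0.23, 1.98], [-2.94, 2.94]. Speed limits (rad/s): [2.57, 2.57, 3.14, 3.14, 3.14, 3.14, 3.14].

## Interface

Orientations are given as a 3x3 rotation matrix whose columns are the frame's x, y, z axes.
In Python, from rig import bot, viewer, finish_job gives the robot as it stands.
- The arm moves only by the shell command python3 -m pendant 'ROWS' [OPENING] [FORCE]. ROWS is JSON, a list of rows, each a list of 2 entries, a list of its own where there are three numbers: the shift along the tool's x, y, z in units of 50 cm (1.0 is 50 cm), then the turn about the tool's y in units of 0.5 rad (1.0 is 0.5 rad). A call has 1 to 12 rows; each row shifts and turns the commanded pose from where the row before left it, along the tool's axes as they then stand; what a row does not reach is not made up. A row lasts 1/12 s, in which the tool goes at most 41.7 mm and 7.16 degrees, less where a joint would pass 70% of its speed; a pose out of reach is approached as far as the arm can. A call with a number of a shift or a turn outside -1 to 1 is refused whole. A call with a gripper value outside its range is refused whole. OPENING is the gripper's target within -1 to 1 (shut at 1, half-way at 0, fully open at -1), set as the call begins (- or left out, the last holds). The fingers move at their own pace and stop on an object; FORCE is the grip in N (left out, the last holds). Time passes only in rows, so rows that do not move let the fingers close. It gives the time, the measured TCP pose, the force and the opening at its end, in the units of the state.
- bot.sense(): the state, without advancing time (a new reading comes with each control period).
- viewer.camera(name): name is "scene" or "side" or "wrist"; returns a dict with "img" (384x512x3 uint8, blue, green, red), "depth" (384x512 float32, m along the optical axis (not along the pixel's ray), 0 where there is no reading), "vertical_fov" (degrees; the focal length in pixels is half the picture's height over the tangent of half this angle, whatever the lens; pixels are square), "cx", "cy" (the principal point, pixels), "k1" (the pictures are not rectified: a ray, as slopes to the right and down, at radius r is drawn at 1 + k1 r^2 times it, then the intrinsics apply), "pose" (4x4, takes a point from camera to world coordinates); the wrist camera has in their place "tool_from_camera" (4x4, takes a point from camera to tool coordinates, whose origin is the TCP and whose axes are the tool frame's). Camera axes: x right, y down, z forward; pixel columns grow to the right and rows downward; lengths in m; the calibration is good to about 2 mm. A picture is of the moment at which its call begins: read the wrist's pose just before it.
- finish_job(): hands the job in, once; it reports no verdict.
The state is a dict: "clock": time; "joints": joint angles; "joint_vel": joint speeds; "joint_efforts": joint torques, N m; "tool_pos": TCP position; "ee_rot": TCP orientation; "force": force on the tool from outside, world axes, zero at the start; "moment": the same for the moment, N m; "grip_width": finger opening in m.
Only numpy, scipy, OpenCV 4.12 (cv2) and the standard library are available. Lean on these libraries where they do the work, as an engineer would, in place of code of your own. Each camera call takes 0.05 s, during which the arm holds its last target. There are 200 camera calls.

## Working session

There is one attempt and no reset: what is moved stays moved. The work goes in short steps, Python scripts to look and compute and a shell command to move; the robot and the scene stay as the last step left them, time stands still between calls to the robot, and variables do not carry over. Pictures are saved under pics/ and viewed, about 8 in all and at most 12, crops included, and the job is handed in when it is done.

```bash
ls; mkdir -p pics
cat > h.py <<'E'
import numpy as np, cv2
from rig import bot, viewer, finish_job
def cam(n):
    s=bot.sense(); c=viewer.camera(n)
    if n=="wrist":
        T=np.eye(4);T[:3,:3]=s["ee_rot"];T[:3,3]=s["tool_pos"];c["pose"]=T@np.array(c["tool_from_camera"])
    h=c["img"].shape[0]; c["f"]=h/2/np.tan(np.radians(c["vertical_fov"])/2)
    c["pose"]=np.array(c["pose"]); return c
def ray(c,uv):
    K=np.array([[c["f"],0,c["cx"]],[0,c["f"],c["cy"]],[0,0,1.]])
    p=cv2.undistortPoints(np.array(uv,float).reshape(-1,1,2),K,np.array([c["k1"],0,0,0.]))[:,0]
    return np.c_[p,np.ones(len(p))]
def plane(c,uv,z):
    d=ray(c,uv)@c["pose"][:3,:3].T;o=c["pose"][:3,3]
    return o+d*((z-o[2])/d[:,2])[:,None]
def cloud(c):
    h,w=c["depth"].shape;v,u=np.mgrid[:h,:w]
    r=ray(c,np.c_[u.ravel(),v.ravel()])*c["depth"].reshape(-1,1)
    P=r@c["pose"][:3,:3].T+c["pose"][:3,3]; P[c["depth"].ravel()==0]=np.nan
    return P.reshape(h,w,3)
E
python3 - <<'E'
from h import *
s=bot.sense();print({k:np.round(v,3).tolist() for k,v in s.items()},bot.pinch_z)
a=[cam(n) for n in("scene","side")]
for n,c in zip("ab",a): cv2.imwrite(f"pics/{n}0.png",c["img"]); print(c["pose"].round(3).tolist(),c["f"],c["k1"])
cv2.imwrite("pics/scene0.png",cv2.resize(a[0]["img"],(800,600)))
cv2.imwrite("pics/side0.png",cv2.resize(a[1]["img"],(800,600)))
E
```

```text
pics
{'clock': 0.0, 'joints': [1.216, 0.629, 0.038, 1.518, -0.027, 0.996, -0.02], 'joint_vel': [-0.0, 0.0, -0.001, -0.001, -0.001, -0.001, -0.001], 'joint_efforts': [-0.001, -54.972, 1.143, -18.663, -0.052, 0.024, 0.0], 'tool_pos': [0.185, -0.622, 0.205], 'ee_rot': [[-0.959, -0.001, 0.285], [-0.285, 0.002, -0.959], [0.0, -1.0, -0.002]], 'force': [0.014, -0.419, 0.125], 'moment': [-0.039, 0.048, -0.035], 'grip_width': 0.094} 0.0188
[[0.653, 0.43, -0.624, 1.182], [0.758, -0.358, 0.546, -0.457], [0.011, -0.829, -0.559, 0.624], [0.0, 0.0, 0.0, 1.0]] 418.86278413014605 -0.1326069520826925
[[-0.678, -0.397, 0.618, -0.21], [-0.735, 0.341, -0.586, 0.824], [0.022, -0.852, -0.523, 0.724], [0.0, 0.0, 0.0, 1.0]] 442.4471831676551 -0.14281930761546993
```

View pics/scene0.png

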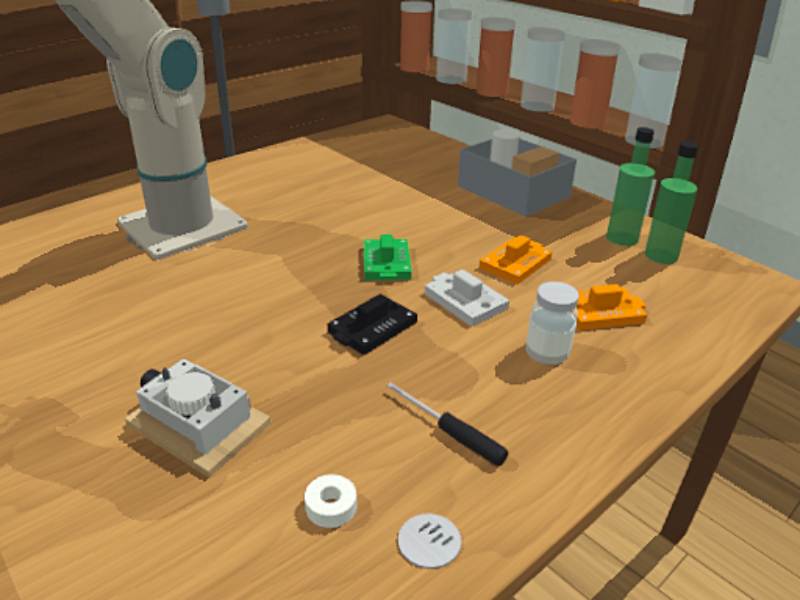

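View pics/side0.png

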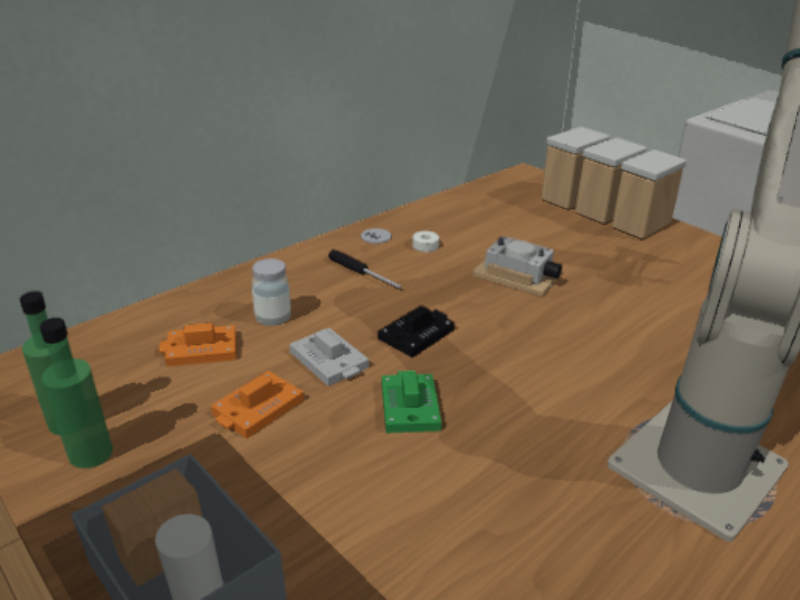

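The scene view shows five cover shapes: light grey at (466,296), black (372,323), green (387,259), and orange (516,258) and (610,307). Only the grey one fits "light grey, loose". Its tongue points at the upper left (433,280). The housing is at (193,403), with the black hose stub at (151,379). Next I'll measure both and enlarge the grey cover to confirm.

```bash
cat > meas.py <<'E'
from h import *
out=[]
for n,bc,bh in(("scene",(298,189),(123,258)),("side",(211,227),(332,168))):
    c=cam(n);P=cloud(c);hsv=cv2.cvtColor(c["img"],cv2.COLOR_BGR2HSV)
    g=((hsv[...,1]<45)&(hsv[...,2]>90)).astype(np.uint8)
    out.append(cv2.resize(c["img"][bc[1]-40:bc[1]+40,bc[0]-50:bc[0]+50],(500,400),interpolation=cv2.INTER_CUBIC))
    for nm,b,zs in(("cover",bc,((.010,.026),(.043,.055))),("house",bh,((.053,.0635),(.0655,.074)))):
        m=np.zeros_like(g);m[b[1]-45:b[1]+45,b[0]-50:b[0]+50]=1
        for lo,hi in zs:
            q=(m*g>0)&(P[...,2]>lo)&(P[...,2]<hi)
            k,l,st,ce=cv2.connectedComponentsWithStats(q.astype(np.uint8),connectivity=8)
            pts=P[q]; 
            if len(pts)<10: print(n,nm,lo,len(pts));continue
            r=cv2.minAreaRect(pts[:,:2].astype(np.float32)*1000)
            print(n,nm,lo,len(pts),"med",np.median(pts,0).round(4),"rect",np.round(r[0],1),np.round(r[1],1),round(r[2],1))
cv2.imwrite("pics/crop.png",np.hstack(out)[:, :800] if 0 else cv2.resize(np.hstack(out),(800,320)))
E
python3 meas.py
```

```text
scene cover 0.01 823 med [0.5943 0.2277 0.0173] rect [568.2 245.1] [247.2 317. ] 41.9
scene cover 0.043 159 med [0.5869 0.2373 0.048 ] rect [655.5 233.1] [ 25.8 215.6] 82.3
scene house 0.053 1046 med [ 0.5715 -0.2471  0.0596] rect [ 549.9 -242.5] [122.3  85.4] 16.8
scene house 0.0655 454 med [ 0.5512 -0.2421  0.0677] rect [ 553.8 -237.8] [72.7 60.7] 56.8
side cover 0.01 852 med [0.5548 0.2627 0.0179] rect [611.  234.5] [267.1 413. ] 46.1
side cover 0.043 200 med [0.5874 0.2544 0.0488] rect [652.2 245.1] [215.2  54.2] 5.7
side house 0.053 287 med [ 0.5288 -0.2199  0.0594] rect [ 546.2 -237.6] [117.4  95.2] 16.8
side house 0.0655 114 med [ 0.5486 -0.237   0.0685] rect [ 547.8 -236.1] [59.8 54.2] 52.0
```

View pics/crop.png

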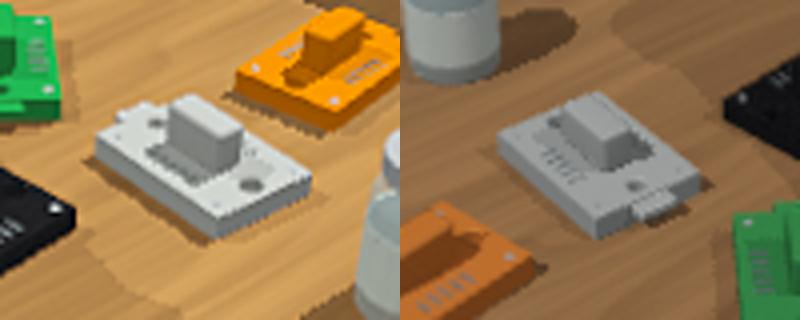

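The crop confirms the light grey cover: tongue and small hole at the left of the scene crop (155,122), large hole at (252,185), plain rib. I'll keep only the largest component and compute the headings.

```bash
sed -i 's/pts=P\[q\]; /\n            i=1+np.argmax(st[1:,4]) if k>1 else 0; pts=P[l==i]/' meas.py; python3 meas.py
python3 - <<'E'
from h import *
c=cam("scene"); s=.64
print("stub",plane(c,[(151*s,379*s)],.045)); print("tongue, lg hole",plane(c,[(433*s,281*s),(487*s,303*s)],.018))
E
```

```text
scene cover 0.01 733 med [0.5926 0.2313 0.0173] rect [567.4 245.3] [ 87.6 136.4] 87.5
scene cover 0.043 117 med [0.5769 0.2418 0.0477] rect [573.4 244.3] [23.8 53.4] 87.2
scene house 0.053 1047 med [ 0.5716 -0.2465  0.0595] rect [ 549.9 -242.1] [122.9  85.9] 16.1
scene house 0.0655 452 med [ 0.5509 -0.2421  0.0678] rect [ 549.9 -241.4] [57.9 56. ] 65.3
side cover 0.01 748 med [0.5482 0.2627 0.0181] rect [565.1 249. ] [ 87.2 135.1] 86.9
side cover 0.043 113 med [0.5695 0.252  0.049 ] rect [571.1 248.7] [24.4 52.8] 86.6
side house 0.053 273 med [ 0.528  -0.2175  0.0596] rect [ 546.3 -236.1] [116.7  89.3] 15.4
side house 0.0655 117 med [ 0.5457 -0.2367  0.0687] rect [ 547.2 -238.3] [52.4 58.6] 38.9
stub [[ 0.47643588 -0.26740144  0.045     ]]
tongue, lg hole [[0.51221417 0.2272352  0.018     ]
 [0.61810183 0.24912269 0.018     ]]
```

```bash
python3 -m pendant '[[[-0.04,0,-0.02],0],[[-0.06,0,-0.035],0],[[-0.07,0,-0.041],0],[[-0.07,0,-0.041],0],[[-0.07,0,-0.041],0],[[-0.07,0,-0.041],0],[[-0.07,0,-0.041],0],[[-0.07,0,-0.041],0],[[-0.07,0,-0.041],0],[[-0.07,0,-0.041],0],[[-0.07,0,-0.041],0],[[-0.06,0,-0.035],0]]' -1
python3 - <<'E'
from h import *
c=cam("wrist");print(np.round(c["tool_from_camera"],3).tolist(),c["f"],c["k1"]);cv2.imwrite("pics/w1.png",c["img"])
print(bot.sense()["tool_pos"])
E
```

```text
clock: 1.35
tool_pos: [0.5004, -0.2879, 0.2057]
ee_rot: [[-0.958, 0.001, 0.287], [-0.287, 0.001, -0.958], [-0.001, -1.0, -0.0]]
force: [-0.7, -0.3, -0.2]
grip_width: 0.0941
[[0.0, 0.973, 0.233, -0.068], [-0.0, -0.233, 0.973, -0.18], [1.0, -0.0, 0.0, -0.003], [0.0, 0.0, 0.0, 1.0]] 339.3631462345165 -0.05603934605802148
[ 0.50655851 -0.28041281  0.20559224]
```

View pics/w1.png

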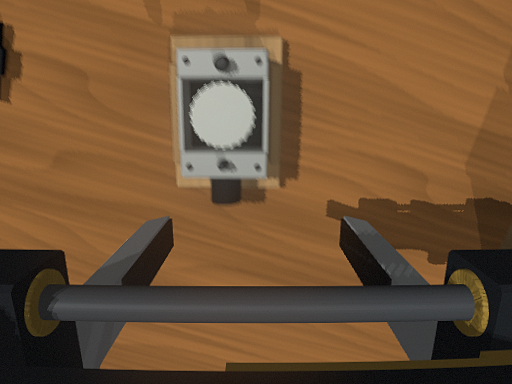

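The wrist view shows the housing from above: hose stub at (226,190), small dowel near (225,164), large dowel near (222,64), filter at (222,115). I'll let the arm settle and measure.

```bash
python3 -m pendant '[[[-0.02,0,0],0],[[0,0,0],0],[[0,0,0],0],[[0,0,0],0]]'
cat > hm.py <<'E'
from h import *
c=cam("wrist");P=cloud(c);cv2.imwrite("pics/w2.png",c["img"])
hsv=cv2.cvtColor(c["img"],cv2.COLOR_BGR2HSV)
def rect(q,nm):
    k,l,st,ce=cv2.connectedComponentsWithStats(q.astype(np.uint8));i=1+np.argmax(st[1:,4]);p=P[l==i]
    r=cv2.minAreaRect(p[:,:2].astype(np.float32)*1000);print(nm,len(p),np.round(r[0],1),np.round(r[1],1),round(r[2],1),"z",np.median(p[:,2]).round(4));return l==i
g=(hsv[...,1]<60)&(hsv[...,2]>90);g[210:]=0
face=rect(g&(abs(P[...,2]-.060)<.003),"face")
fil=rect(g&(abs(P[...,2]-.068)<.0035),"filter")
d=(P[...,2]>.071)&(P[...,2]<.085);d[210:]=0
k,l,st,ce=cv2.connectedComponentsWithStats(d.astype(np.uint8))
for i in range(1,k):
    if st[i,4]>6: print("dowel?",ce[i].round(1),st[i,4],plane(c,[ce[i]],.076).round(4),P[l==i][:,2].max())
E
python3 hm.py
```

```text
clock: 1.73
tool_pos: [0.5066, -0.2896, 0.2054]
ee_rot: [[-0.959, -0.001, 0.282], [-0.282, -0.001, -0.959], [0.001, -1.0, 0.001]]
force: [-0.3, -0.8, -0.5]
grip_width: 0.0941
face 5040 [ 549.  -239.4] [118.9  84.7] 16.2 z 0.061
filter 3218 [ 548.7 -239.6] [59.7 59.6] 54.7 z 0.0692
dowel? [218.   71.1] 180 [[ 0.5926 -0.2273  0.076 ]] 0.07953064580516556
dowel? [220.3 172.7] 81 [[ 0.5062 -0.2527  0.076 ]] 0.07949109057404047
```

```bash
python3 -m pendant '[[[-0.015,0,-0.05],0],[[-0.023,0,-0.078],0],[[-0.023,0,-0.078],0],[[-0.023,0,-0.078],0],[[-0.023,0,-0.078],0],[[-0.023,0,-0.078],0],[[-0.023,0,-0.078],0],[[-0.023,0,-0.078],0],[[-0.023,0,-0.078],0],[[-0.023,0,-0.078],0],[[-0.023,0,-0.078],0],[[-0.023,0,-0.078],0]]' -1
python3 -m pendant '[[[-0.023,0,-0.078],0],[[-0.016,0,-0.05],0],[[0,0,0],0.17],[[0,0,0],0.17],[[0,0,0],0.17],[[0,0,0],0.17],[[0,0,0],0],[[0,0,0],0],[[0,0,0],0],[[0,0,0],0]]' -1
cat > cm.py <<'E'
from h import *
c=cam("wrist");P=cloud(c);cv2.imwrite("pics/w3.png",c["img"])
hsv=cv2.cvtColor(c["img"],cv2.COLOR_BGR2HSV)
g=(hsv[...,1]<60)&(hsv[...,2]>70);g[215:]=0
for nm,z in(("plate",.018),("rib",.049)):
    q=g&(abs(P[...,2]-z)<.004)
    k,l,st,ce=cv2.connectedComponentsWithStats(q.astype(np.uint8))
    for i in np.argsort(-st[1:,4])[:3]+1:
        p=P[l==i]
        if len(p)<80: continue
        r=cv2.minAreaRect(p[:,:2].astype(np.float32)*1000);print(nm,len(p),ce[i].round(),np.round(r[0],1),np.round(r[1],1),round(r[2],1),"z",np.median(p[:,2]).round(4))
s=bot.sense();print(s["tool_pos"].round(4),np.degrees(np.arctan2(s["ee_rot"][1,0],s["ee_rot"][0,0])),s["joints"].round(2))
E
python3 cm.py
```

```text
clock: 2.78
tool_pos: [0.5072, 0.1858, 0.2058]
ee_rot: [[-0.959, 0.001, 0.282], [-0.282, -0.0, -0.959], [-0.0, -1.0, 0.001]]
force: [0.7, 0.0, -0.1]
grip_width: 0.094
clock: 3.62
tool_pos: [0.5078, 0.252, 0.2056]
ee_rot: [[-0.999, 0.0, -0.051], [0.051, 0.0, -0.999], [-0.0, -1.0, -0.0]]
force: [0.9, 0.6, -0.0]
grip_width: 0.0938
plate 7775 [258. 111.] [566.7 249.3] [ 83.9 131.3] 86.8 z 0.0192
plate 104 [491.   9.] [667.9   2.1] [17.4  6.7] 8.3 z 0.016
rib 1293 [258. 111.] [572.5 248.9] [22.8 51.8] 87.3 z 0.0499
[0.5078 0.2521 0.2055] 177.08547665299076 [-0.56  0.51  0.08  1.76 -0.05  0.88 -2.08]
```

View pics/w3.png

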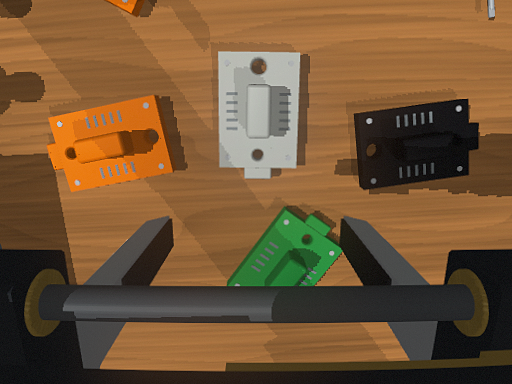

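The wrist picture shows the grey cover at (258,111), tongue at (258,172), small hole at (257,155) and large hole at (258,65). It has orange, black and green look-alikes around it, with enough clearance for the fingers. Now I'll move over the rib and down.

```bash
python3 -m pendant '[[[-0.065,0,0],0],[[-0.065,0,0],0],[[0,0.06,0],0],[[0,0.07,0],0],[[0,0.07,0],0],[[0,0.07,0],0],[[0,0.04,0],0],[[0,0.03,0],0],[[0,0,0],0],[[0,0,0],0],[[0,0,0],0]]' 0 25
```

```text
clock: 4.58
tool_pos: [0.5735, 0.2494, 0.0366]
ee_rot: [[-0.999, 0.002, -0.051], [0.051, 0.001, -0.999], [-0.002, -1.0, -0.001]]
force: [-0.6, 0.2, -0.2]
grip_width: 0.0471
```

```bash
python3 -m pendant '[[[0,0.015,0],0],[[0,0.014,0],0],[[0,0,0],0],[[0,0,0],0]]' && python3 -m pendant '[[[0,0,0],0],[[0,0,0],0],[[0,0,0],0],[[0,0,0],0],[[0,0,0],0],[[0,0,0],0],[[0,0,0],0]]' 1 45
```

```text
clock: 4.92
tool_pos: [0.5723, 0.2491, 0.0208]
ee_rot: [[-0.999, -0.0, -0.051], [0.051, -0.0, -0.999], [0.0, -1.0, 0.0]]
force: [0.3, -0.1, -0.4]
grip_width: 0.047
clock: 5.5
tool_pos: [0.5728, 0.2485, 0.0212]
ee_rot: [[-0.999, 0.0, -0.052], [0.052, -0.001, -0.999], [-0.0, -1.0, 0.001]]
force: [0.1, -2.6, 2.4]
grip_width: 0.0238
```

```bash
python3 -m pendant '[[[0,-0.02,0],0],[[0,-0.05,0],0],[[0,-0.07,0],0],[[0,-0.07,0],0],[[0,-0.07,0],0],[[0,-0.05,0],0],[[0,-0.03,0],0],[[0,0,0.03],0],[[0,0,0.06],0],[[0,0,0.07],0],[[0,0,0.075],0],[[0,0,0.075],0]]' && python3 -m pendant '[[[0,0,0.075],0],[[0,0,0.075],0],[[0,0,0.075],0],[[0,0,0.075],0],[[0,0,0.075],0],[[0,0,0.075],0],[[0,0,0.075],0],[[0,0,0.075],0],[[0,0,0.04],0],[[0,0,0.02],-0.1],[[0,0,0],-0.17],[[0,0,0],-0.17]]' && python3 -m pendant '[[[0,0,0],-0.17],[[0,0,0],-0.066],[[0,0,0],0],[[0,0,0],0],[[0,0,0],0]]'
```

```text
clock: 6.5
tool_pos: [0.5628, 0.0921, 0.1996]
ee_rot: [[-0.999, -0.003, -0.05], [0.05, -0.001, -0.999], [0.003, -1.0, 0.001]]
force: [0.3, -0.4, -2.0]
grip_width: 0.0235
clock: 7.5
tool_pos: [0.5454, -0.2368, 0.1992]
ee_rot: [[-0.986, -0.003, 0.169], [-0.169, 0.001, -0.986], [0.003, -1.0, -0.001]]
force: [-0.1, 0.5, -3.9]
grip_width: 0.0238
clock: 7.92
tool_pos: [0.5468, -0.2353, 0.2002]
ee_rot: [[-0.96, -0.001, 0.282], [-0.282, 0.0, -0.96], [0.001, -1.0, -0.001]]
force: [0.2, -0.4, -2.2]
grip_width: 0.0238
```

```bash
cat > held.py <<'E'
from h import *
s=bot.sense();c=cam("wrist");c["pose"]=np.array(c["tool_from_camera"]);P=cloud(c)
hsv=cv2.cvtColor(c["img"],cv2.COLOR_BGR2HSV);g=(hsv[...,1]<60)&(hsv[...,2]>70)
q=g&(abs(P[...,1]+.003)<.006)
k,l,st,ce=cv2.connectedComponentsWithStats(q.astype(np.uint8));i=1+np.argmax(st[1:,4]);p=P[l==i]
r=cv2.minAreaRect(p[:,[0,2]].astype(np.float32)*1000);print(len(p),r,"y",np.median(p[:,1]),"x",p[:,0].min(),p[:,0].max())
A=np.c_[p[:,[0,2]],np.ones(len(p))];print("plane tilt x,z deg",np.degrees(np.linalg.lstsq(A,p[:,1],rcond=None)[0][:2]))
d=viewer.camera("scene")["img"];cv2.imwrite("pics/held.png",np.hstack([c["img"],cv2.resize(d[150:310,40:200],(384,384))])[:, :800] if 0 else cv2.resize(np.hstack([c["img"],cv2.resize(d[130:290,40:200],(384,384))]),(800,343)))
print(s["force"],s["moment"])
E
python3 held.py
```

```text
12995 ((-24.26858139038086, -2.4702796936035156), (84.03141021728516, 72.62533569335938), 89.8965072631836) y 0.002004426459112252 x -0.060651868620198626 0.01198420994174923
plane tilt x,z deg [-0.22016632  0.02355485]
[ 0.1619992  -0.39868319 -2.18021827] [-0.0583969  -0.02390107  0.02155702]
```

View pics/held.png

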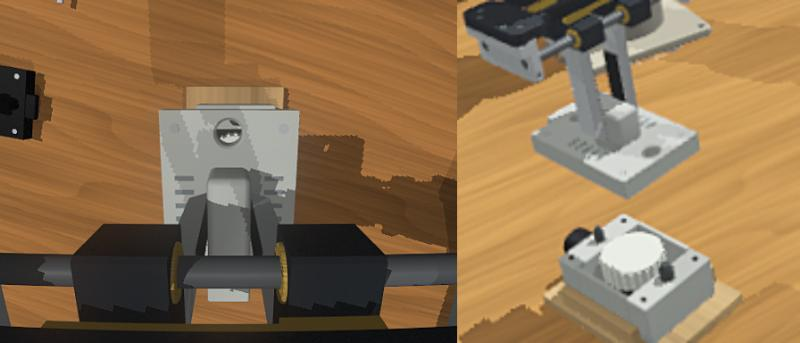

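The cover hangs level in the grip. The left part of the picture shows its large hole at (228,132) above the housing. Seen by the wrist camera it sits 2.5 mm to tool -z. The jaws centre the rib, so this is a camera bias, and the housing measurement shares it. I'll correct for that and lower to just above the dowels.

```bash
python3 -m pendant '[[[-0.001,0,0.013],0],[[0,0.04,0],0],[[0,0.05,0],0],[[0,0.05,0],0],[[0,0.03,0],0],[[0,0.014,0],0],[[0,0,0],0],[[0,0,0],0],[[0,0,0],0]]'
python3 - <<'E'
from h import *
w=cam("wrist")["img"];a=cam("scene")["img"];b=cam("side")["img"]
f=cv2.resize(w[60:260,160:360],(400,400),interpolation=2)
g=cv2.resize(a[205:305,70:170],(400,400),interpolation=2)
h=cv2.resize(b[125:205,290:370],(400,400),interpolation=2)
cv2.imwrite("pics/pre.png",cv2.resize(np.hstack([f,g,h]),(798,266)))
s=bot.sense();print(s["tool_pos"],s["force"])
E
```

```text
clock: 8.77
tool_pos: [0.5512, -0.2419, 0.1102]
ee_rot: [[-0.959, 0.002, 0.283], [-0.283, -0.001, -0.959], [-0.002, -1.0, 0.002]]
force: [-0.1, -0.0, -2.5]
grip_width: 0.0235
[ 0.5508662  -0.24166957  0.11018682] [-1.15065672  0.34893985 -2.54341503]
```

View pics/pre.png

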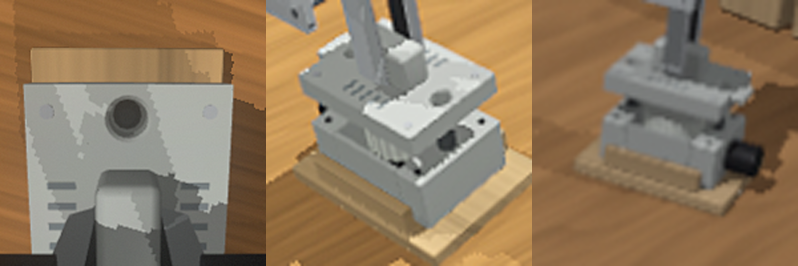

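The left panel shows the cover centred over the cradle sideways, with the large hole at (127,117). The other two panels show it level above the dowels. I'll trim x slightly, then lower onto the dowels while watching the force.

```bash
python3 -m pendant '[[[0.003,0,0],0],[[0,0.008,0],0],[[0,0.008,0],0],[[0,0.008,0],0],[[0,0.006,0],0],[[0,0,0],0],[[0,0,0],0],[[0,0,0],0]]'
```

```text
clock: 9.58
tool_pos: [0.5487, -0.2417, 0.0939]
ee_rot: [[-0.959, 0.0, 0.283], [-0.283, 0.0, -0.959], [-0.0, -1.0, -0.0]]
force: [-0.7, -1.2, -1.3]
grip_width: 0.024
```

```bash
python3 -m pendant '[[[0,0.006,0],0],[[0,0.004,0],0],[[0,0,0],0],[[0,0,0],0],[[0,0,0],0]]'
```

```text
clock: 10.0
tool_pos: [0.5489, -0.2418, 0.0892]
ee_rot: [[-0.959, 0.001, 0.283], [-0.283, -0.0, -0.959], [-0.0, -1.0, 0.0]]
force: [-0.1, -0.3, 0.1]
grip_width: 0.0236
```

The side forces are near zero, so the dowels are going in freely. Next I'll press down against the spring.

```bash
python3 -m pendant '[[[0,0.004,0],0],[[0,0.004,0],0],[[0,0.004,0],0],[[0,0.003,0],0],[[0,0,0],0],[[0,0,0],0],[[0,0,0],0]]'
```

```text
clock: 10.58
tool_pos: [0.5489, -0.2418, 0.0825]
ee_rot: [[-0.959, 0.001, 0.283], [-0.283, -0.0, -0.959], [-0.001, -1.0, 0.0]]
force: [-1.2, 1.3, 8.9]
grip_width: 0.0238
```

```bash
python3 -m pendant '[[[0,0.003,0],0],[[0,0,0],0],[[0,0,0],0],[[0,0,0],0]]'
```

```text
clock: 10.92
tool_pos: [0.5489, -0.2418, 0.0812]
ee_rot: [[-0.959, 0.001, 0.283], [-0.283, -0.0, -0.959], [-0.001, -1.0, 0.0]]
force: [-2.4, 1.3, 10.0]
grip_width: 0.0236
```

```bash
python3 -m pendant '[[[0,0.002,0],0],[[0,0.001,0],0],[[0,0,0],0],[[0,0,0],0],[[0,0,0],0]]'
```

```text
clock: 11.33
tool_pos: [0.5489, -0.2417, 0.0812]
ee_rot: [[-0.959, 0.001, 0.283], [-0.283, -0.0, -0.959], [-0.001, -1.0, 0.001]]
force: [-5.1, 3.8, 20.2]
grip_width: 0.0235
```

The descent stopped at 0.0812 m while the force jumped from 10 to 20 N, so the faces have met. I'll check this visually.

```bash
python3 held.py
python3 - <<'E'
from h import *
out=[]
for n,(x,y) in(("scene",(70,205)),("side",(285,125))):
    c=cam(n);P=cloud(c);out.append(cv2.resize(c["img"][y:y+100,x:x+100],(400,400),interpolation=2))
    w=P[y:y+100,x:x+100];m=(abs(w[...,2]-.078)<.005)&(np.hypot(w[...,0]-.549,w[...,1]+.24)<.08)
    p=w[m];r=cv2.minAreaRect(p[:,:2].astype(np.float32)*1000);A=np.c_[p[:,:2],np.ones(len(p))]
    print(n,len(p),"plate top z",np.median(p[:,2]),r,"tilt",np.degrees(np.linalg.lstsq(A,p[:,2],rcond=None)[0][:2]))
cv2.imwrite("pics/end.png",np.hstack(out)); s=bot.sense();print(s["tool_pos"],s["force"],s["moment"],s["grip_width"],s["clock"])
E
```

```text
13067 ((-24.15555763244629, -2.5246047973632812), (84.07512664794922, 72.69293212890625), 89.75582122802734) y 0.0019667143155604194 x -0.06067059545698621 0.012025125496607197
plane tilt x,z deg [-0.26390313  0.0135738 ]
[-5.10575269  3.79608957 20.23914347] [0.57503708 1.25536421 0.04904735]
scene 1300 plate top z 0.0777281230013302 ((544.190185546875, -243.02503967285156), (133.7014923095703, 86.9765625), 16.18675994873047) tilt [-0.22774277  0.53842859]
side 384 plate top z 0.07786073576371799 ((543.5906982421875, -240.615966796875), (137.09716796875, 93.35462188720703), 13.663622856140137) tilt [0.65474147 0.7912424 ]
[ 0.54888208 -0.24174836  0.08115666] [-4.6520726   2.7921253  20.41716248] [ 0.54640684  1.20620593 -0.03111911] 0.023555383061914188 11.5333
```

View pics/end.png

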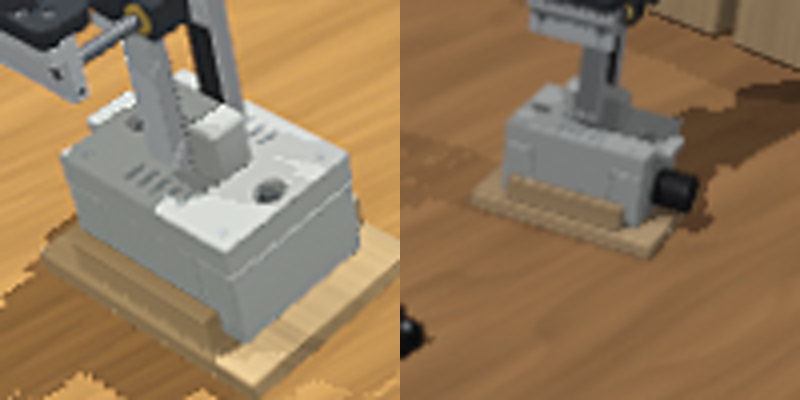

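The cover sits flush. Its top measures 77.8 mm against an expected 78, the large dowel shows in its hole at (268,190), and the tongue is at the hose end. The 20 N push is holding steady, so I'm handing in.

```bash
python3 -c "
from rig import finish_job
print(finish_job())"
```

```text
the job is handed in; nothing more can be done
None
```

I gripped the light grey cover by its rib at 45 N, set it on the two dowels with the tongue at the hose end, and pressed it shut. I handed in at about 11.5 s with the arm still holding and pressing.

**Last checks that agreed:**
- **Flush:** the plate top measured 77.7 and 77.9 mm in the two fixed cameras (78 mm expected). The descent stopped at TCP z 0.0812 m while the push rose from 10 to 20 N.
- **Force:** the push was steady at about 20 N, with about 5 N sideways.
- **Grip:** the opening was 23.6 mm, and the cover had not shifted in the fingers.

**Checks that disagreed:**
- **Wrist camera:** it read the held cover 2.5 mm off centre. I took this as calibration bias and corrected for it.
- **Fixed cameras:** they differed by 2–4 mm sideways. They also gave a fitted tilt of 0.2–0.8°, which I put down to depth noise because the picture shows the seam closed.
- **Other objects:** I planned the paths to clear them, but did not measure them again at the end.

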